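Tighten the board clamp by its star wheel

TASK

The slicing board is loose in its clamp. Take the adjusting key from its wooden holder and, with the key's blade through the slot on top of the clamp, advance the star wheel tooth by tooth until the pressure plate is fully closed on the board and the wheel comes up tight; feel your way, for the clamp must never be pressed with more than 25 N, and only the key may touch it. Then put the key back fully home and upright in its holder, and leave the other things on the counter where they are.

Things in the scene. Friction and masses are not known exactly. Their poses are not given: they have to be found in the camera images.
- clamp: Board clamp fixed to the counter. Origin on the counter under the centre of its aluminium housing (100 x 66 mm, 90 mm high); z up; x points from the housing to the upright wooden board. A dark base plate, 8 mm thick and 100 mm wide, runs from x = -50 to +200 mm. Touching the clamp includes the star wheel and the pressure plate.
- slot (a point): Centre of the access slot, on the top face of the housing (90 mm up), axes as clamp. The slot is 34 mm long along x and 14 mm wide along y, in a 6 mm thick plate. The star wheel's tooth tips pass 12 mm below this point. At working depth (blade tip 18 to 19 mm below this point) tooth gaps are about 9 mm wide and the tooth pitch is about 15 mm.
- axle (a point): Axle (along y) of the steel star wheel under the slot, axes as clamp. 10 straight teeth 5 mm thick, 12 mm wide, tip radius 30, root 17.5 mm; where the teeth stand at the start is not known. Pushing the uppermost teeth toward +x closes the clamp, against a steady friction of about 5 N at the teeth. The wheel stays where it is left and comes to a hard stop when the plate is closed.
- board (a point): Middle of the near face of the upright wooden board (20 mm thick, 88 mm wide, top 96 mm above the counter), 135 mm from the housing's centre; axes as clamp. The steel pressure plate (10 mm thick, 80 mm wide, top 82 mm high) stands between housing and board and closes on this face.
- jaw (a joint): Travel of the pressure plate toward the board in m: 0.00875 is fully closed on the board (hard stop), smaller is open; the gap is the difference. One tooth of the star wheel moves it 2.5 mm. At the start 5.5 to 8.75 mm of gap are left (about 2.2 to 3.5 teeth).
- key_grip (a point): Adjusting key, 86 mm tall, about 80 g, upright in the holder. Point: centre of its dark square wooden handle (24 x 24 mm, 20 mm below to 26 mm above); under it a 22 mm square steel collar from 19 to 25 mm below. Blade: 4 mm thick along key x, 8 mm wide along y, down to 60 mm below. z up. It enters the slot with key x along clamp x (either way round).
- key_tip (a point): Centre of the lower end of the key's blade, axes as key_grip.
- holder_hole0 (a point): Centre of the socket's mouth in the top of the holder, a fixed wooden block 76 (x) x 64 (y) x 45 mm high, axes along the block, z up. The socket is 8 mm along x, 12 mm along y, 40 mm deep. With the key home its collar rests on the top face and the blade tip is 35 mm below this point. The key's x lies along the holder's x (either way round).
- shaker: Sugar shaker, 44 mm across and 90 mm tall, standing loose; origin under its base. Leave it alone.
- bun: Spiral bun, 94 x 90 x 32 mm, loose; origin under it. Leave it alone.
- tin: Red tin box with a slotted lid, 91 x 124 x 65 mm, loose; origin under it. Leave it alone.
- bell: Domed counter bell, 84 mm across, 61 mm high, loose; origin under it. Leave it alone.
Mind the look-alikes: they are no part of the job. What is shaped like the part that bears key_grip but blue or green is not meant.

How it is judged (in metres and radians):
On the way, in this order (a step that is already met when the one before it is completed fails the run):
1. the key is out of its holder (distance between key_tip and holder_hole0 above 0.06 m), for 0.1 s.
2. the plate is closed on the board and the wheel is tight (value of joint jaw above 0.00825 m), for 0.2 s.
At the end, for the whole second after the job is handed in: The pressure plate is closed on the board (within 0.5 mm of its stop) and the key stands upright (within 0.1 rad) in the holder's socket, its tip at least 31 mm down (35 mm is home) and within 6 mm of the socket's centre (value of joint jaw above 0.00825 m and horizontal distance between key_tip and holder_hole0 below 0.006 m and z of key_tip in the frame of holder_hole0 below -0.031 m and angle between key_grip's own z axis and vertical below 0.1 rad); the robot touches nothing.
It fails at once if the clamp is pressed with more than 25 N (contact force between clamp and anything else above 25 N).
It fails at once if the gripper or arm touches the clamp (contact force between any of the fingers, the arm and clamp above 1 N).
It fails at once if another thing on the counter is shifted by more than 20 mm (distance of any of shaker, bun, tin, bell from where it was at the start of the episode above 0.02 m).
It also fails if it takes over 72 s, if anything falls off the work surface, if the arm or the gripper's body presses on something with over 40 N, if the wrist force passes 120 N, or if a joint passes its speed limit or range.

ROBOT

A 6-joint arm with a two-finger parallel gripper is mounted at the origin on the work surface; the furniture and walls round the work are solid. World frame = base frame: x ahead of the robot, y to its left, z up, the work surface at z = 0. Lengths are in mm, angles in degrees, forces in N, time in s.
With the tool pointing down it reaches from about 300 to 850 mm from the base axis. Payload 4.2 kg.
Tool frame: the origin (TCP) lies at the very end of the fingers, on their centre line; the grasp point (between the pads) lies 19 mm behind it (env.grasp_offset is the distance from the TCP to the grasp point, in mm); z points along the fingers, y is the line along which they close (so a half turn about z gives the same grasp; the last joint's range is limited). The gripper opens to 91 mm and grips with 3 to 60 N. Pads are 32 mm wide; open, the fingers measure 118 mm over their backs; the gripper's body (76 mm by 178 mm) begins 60 mm behind the grasp point.
Start: joints at [63.426, 18.312, 89.639, -0, 72.044, -1.146], TCP at [246.895, 519.313, 213.976] pointing down, gripper open.
Joint ranges: [-177.97, 177.97], [-48.28, 115.42], [12.27, 149.76], [-77.06, 257.06], [2.81, 150.46], [-146.56, 146.56]. Speed limits (degrees/s): [147.25, 147.25, 180, 180, 180, 180].

INTERFACE

Orientations are given as [roll, pitch, yaw] about the fixed x, y, z axes, in that order (R = Rz(yaw) Ry(pitch) Rx(roll)).
In Python, from workcell import env gives the robot as it stands. The module is installed in compiled form; this text tells all that it offers.
- The arm moves only by the tool send_rows, never from a script. Its argument "motion" is a list of rows, each an object of numbers: "tx", "ty", "tz": the shift along the tool's x, y, z in units of 500 mm (1.0 is 500 mm); "rx", "ry", "rz": the turn, a rotation vector about the tool's x, y, z in units of 30 degrees (1.0 is 30 degrees); "gripper": the closure, from -1 (fully open) to 1 (shut). In form: [{"tx": .., "ty": .., "tz": .., "rx": .., "ry": .., "rz": .., "gripper": ..}, ...]. A call has 1 to 12 rows; each row shifts and turns the commanded pose from where the row before left it, along the tool's axes as they then stand; what a row does not reach is not made up. A row lasts 1/8 s, in which the tool goes at most 62.5 mm and 10.7 degrees, less where a joint would pass 70% of its speed; a pose out of reach is approached as far as the arm can. A call with a number of a shift or a turn outside -1 to 1 is refused whole. A call with a gripper value outside its range is refused whole. The fingers move at their own pace and stop on an object; "grip_force" is the grip in N (left out, the last holds). Time passes only in rows, so rows that do not move let the fingers close. It gives the time, the measured TCP pose, the force, the opening and the grip force at its end, in the units of the state.
- env.state(): the state, without advancing time (a new reading comes with each control period).
- env.grab_frame(name): name is "side" or "top" or "wrist"; returns a dict with "frame" (400x640x3 uint8, red, green, blue), "vertical_fov" (degrees; the focal length in pixels is half the picture's height over the tangent of half this angle, whatever the lens; pixels are square), "cx", "cy" (the principal point, pixels), "rvec" (rotation vector, rad) and "tvec" (3), from world to camera coordinates, as OpenCV has them; the wrist camera has in their place "T_tool_cam" (4x4, takes a point from camera to tool coordinates, whose origin is the TCP and whose axes are the flange's). Camera axes: x right, y down, z forward; pixel columns grow to the right and rows downward; lengths in mm; the calibration is good to about 2 mm. A picture is of the moment at which its call begins: read the wrist's pose just before it. There is no depth.
- env.job_done(): hands the job in; it is judged then, once.
The state is a dict: "time_s": time; "qpos": joint angles; "qvel": joint speeds; "effort": joint torques, N m; "ee_pos": TCP position; "ee_rot": TCP orientation; "force": force on the tool from outside, world axes, zero at the start; "torque": the same for the moment, N m; "gripper_width": finger opening in mm; "gripper_force": force on a finger pad.
Only numpy, scipy, OpenCV 4.12 (cv2) and the standard library are available. Lean on these libraries where they do the work, as an engineer would, in place of code of your own. Each camera call takes 0.05 s, during which the arm holds its last target. There are 200 camera calls.

## Working session

There is one attempt and no reset: what is moved stays moved. The work goes in short steps, Python scripts to look and compute and a tool call to move; the robot and the scene stay as the last step left them, time stands still between calls to the robot, and variables do not carry over. Pictures are saved under pics/ and viewed, at most 10 in all, crops included, and the job is handed in when it is done.

Besides the shell and the picture viewer there is one more tool, called as name(argument=value, ...), one argument or row to a line, values as JSON. send_rows: Moves the arm, as the interface text tells. Shifts and turns lie within -1 to 1; 1 stands for 500 mm of shift or 30 degrees of turn. Its arguments: {"type":"object","properties":{"motion":{"type":"array"},"grip_force":{"type":"number"}},"required":["motion"]}

```bash
mkdir -p pics; cat > h.py <<'E'
import numpy as np, cv2
from scipy.spatial.transform import Rotation as R
from workcell import env
def cam(n):
    s=env.state(); f=env.grab_frame(n)
    K=200/np.tan(np.radians(f['vertical_fov'])/2)
    if n=='wrist':
        T=np.eye(4);T[:3,:3]=R.from_euler('xyz',s['ee_rot'],degrees=True).as_matrix();T[:3,3]=s['ee_pos']
        W=T@np.array(f['T_tool_cam'])
    else:
        W=np.eye(4);Rm=R.from_rotvec(np.ravel(f['rvec'])).as_matrix();W[:3,:3]=Rm.T;W[:3,3]=-Rm.T@np.ravel(f['tvec'])
    f['W']=W;f['f']=K
    return f
def save(f,n):
    cv2.imwrite(f'pics/{n}.png',f['frame'][:,:,::-1]); np.savez(f'pics/{n}.npz',W=f['W'],f=f['f'],c=[f['cx'],f['cy']],frame=f['frame'])
def crop(n,o,x0,y0,x1,y1,s):
    im=np.load(f'pics/{n}.npz')['frame'][y0:y1,x0:x1,::-1]
    cv2.imwrite(f'pics/{o}.png',cv2.resize(im,None,fx=s,fy=s,interpolation=cv2.INTER_CUBIC))
def px(n,u,v,z):
    d=np.load(f'pics/{n}.npz');W=d['W'];r=W[:3,:3]@np.array([(u-d['c'][0])/d['f'],(v-d['c'][1])/d['f'],1]);o=W[:3,3]
    return o+r*(z-o[2])/r[2]
def proj(n,p):
    d=np.load(f'pics/{n}.npz');q=np.linalg.inv(d['W'])@np.append(p,1);return d['f']*q[:2]/q[2]+d['c']
E
python3 - <<'E'
from h import *
print(env.state())
ims=[]
for n in ['side','top','wrist']:
    f=cam(n);save(f,n+'0');print(n,f['W'].round(3).tolist(),f['f'])
    ims.append(f['frame'])
E
```

```text
{'time_s': 0.0, 'qpos': array([ 6.34270275e+01,  1.83499474e+01,  8.97075630e+01, -2.65613606e-03,
        7.20423706e+01, -1.14820890e+00]), 'qvel': array([-0.07144091,  0.01630944, -0.02735523,  0.03648102,  0.01376652,
        0.00408236]), 'effort': array([-1.49575466e-03, -4.12470174e+01, -2.31973028e+01,  7.26571237e-02,
        4.58017015e-02, -1.49654884e-04]), 'ee_pos': array([246.66740285, 518.83892286, 213.1294129 ]), 'ee_rot': array([-1.79900089e+02,  5.23321558e-04,  1.54576058e+02]), 'force': array([ 0.63006509, -0.88135043,  0.34971855]), 'torque': array([0.01872957, 0.0101147 , 0.02823395]), 'gripper_force': 0.0, 'gripper_width': 91.06933999358219}
side [[0.858, -0.294, 0.422, 131.968], [-0.514, -0.491, 0.703, -699.352], [0.001, -0.82, -0.572, 635.293], [0.0, 0.0, 0.0, 1.0]] 434.8203729841876
top [[0.029, -0.993, 0.114, 431.568], [-1.0, -0.03, -0.007, -13.083], [0.01, -0.114, -0.993, 1111.005], [0.0, 0.0, 0.0, 1.0]] 438.61926889245893
wrist [[0.429, 0.866, 0.258, 172.729], [0.903, -0.411, -0.124, 553.626], [-0.001, 0.286, -0.958, 383.456], [0.0, 0.0, 0.0, 1.0]] 275.9259464465927
```

View pics/top0.png

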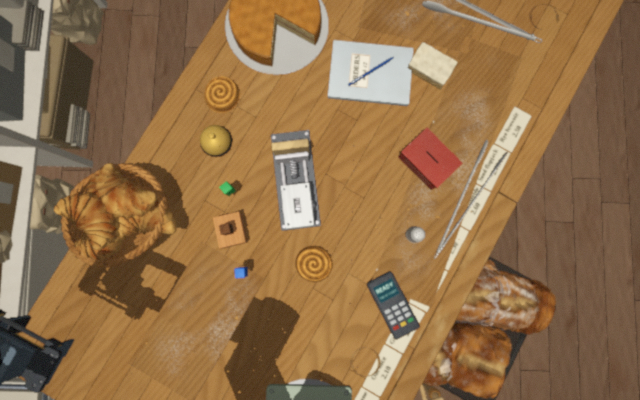

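View pics/side0.png

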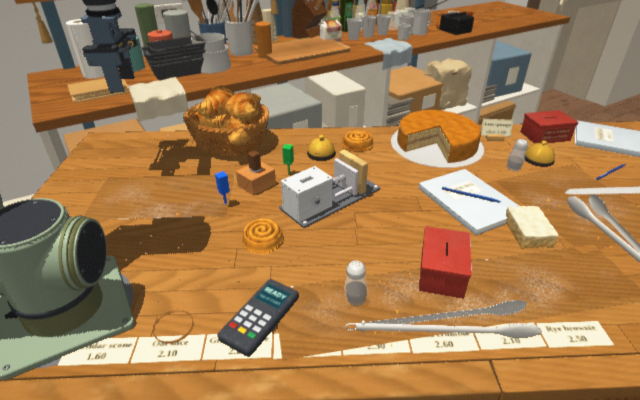

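The top picture shows the candidates for the key: the dark wooden one in the orange holder at (228,229), the green look-alike at (227,188) and the blue one at (240,272). I choose the one in the holder and check it in a close crop.

```bash
python3 - <<'E'
from h import *
crop('top0','c1',200,120,330,240,5)
crop('side0','c2',200,130,390,230,4)
a=cv2.imread('pics/c1.png');b=cv2.imread('pics/c2.png');print(a.shape,b.shape)
E
```

```text
(600, 650, 3) (400, 760, 3)
```

View pics/c1.png

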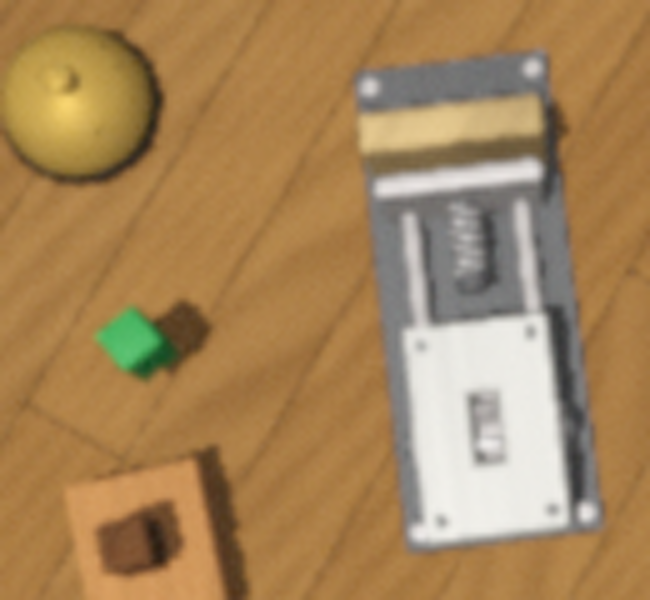

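View pics/c2.png

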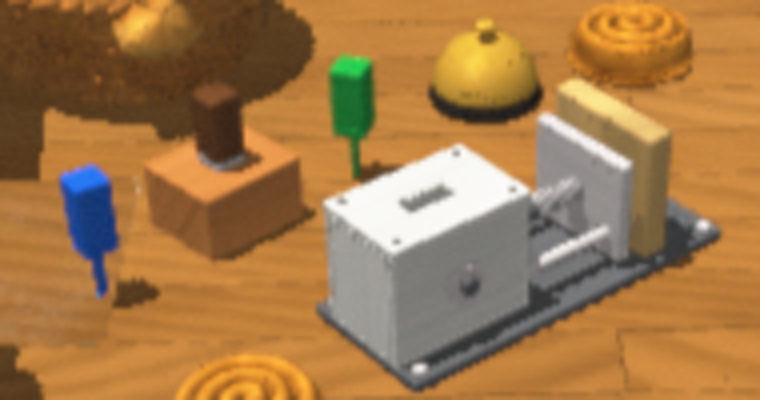

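The crops show the dark wooden key in the orange holder, which is the right one. The clamp's slot is in the white housing top, about c1 (488,428), and the board is away from the robot (+x world).

```bash
python3 - <<'E'
from h import *
def c1(x,y):return 200+(x+.5)/5-.5,120+(y+.5)/5-.5
def c2(x,y):return 200+(x+.5)/4-.5,130+(y+.5)/4-.5
for nm,P,Q,z in [('housing',[(405,328),(550,315),(570,527),(425,540)],[(325,207),(460,147),(529,190),(395,250)],90),
  ('slot',[(487,428)],[(427,197)],90),('holder',[(66,490),(199,459)],[(147,173),(213,213),(300,158)],45),
  ('ktop',[(125,543)],[(217,93)],96),('green',[(130,338)],[(352,66)],86),('board',[(360,118),(541,96)],[(558,88),(668,130)],96)]:
  print(nm,'top',[px('top0',*c1(*p),z)[:2].round(1).tolist() for p in P],'side',[px('side0',*c2(*p),z)[:2].round(1).tolist() for p in Q])
E
```

```text
housing top [[577.4, 79.5], [585.6, 11.6], [486.3, -0.9], [478.2, 66.2]] side [[478.0, 62.0], [577.2, 79.4], [587.5, 17.4], [491.8, 3.5]]
slot top [[531.4, 39.3]] side [[533.1, 41.3]]
holder top [[499.3, 244.8], [516.4, 181.1]] side [[426.9, 218.5], [444.5, 154.2], [518.5, 184.9]]
ktop top [[472.5, 203.9]] side [[474.3, 205.1]]
green top [[569.2, 208.9]] side [[570.9, 209.6]]
board top [[675.9, 104.2], [689.3, 19.1]] side [[661.0, 100.9], [690.2, 23.3]]
```

send_rows(
  motion=[
    {"rz":0.33,"tz":-0.016,"gripper":-1},
    {"rz":0.33,"tz":-0.016,"gripper":-1},
    {"rz":0.33,"tz":-0.016,"gripper":-1},
    {"rz":0.33,"tz":-0.016,"gripper":-1},
    {"rz":0.33,"tz":-0.016,"gripper":-1},
    {"tx":-0.104,"ty":0.039,"gripper":-1},
    {"tx":-0.104,"ty":0.039,"gripper":-1},
    {"tx":-0.104,"ty":0.039,"gripper":-1},
    {"tx":-0.104,"ty":0.039,"gripper":-1},
    {"tx":-0.104,"ty":0.039,"gripper":-1},
    {"tx":-0.104,"ty":0.039,"gripper":-1},
    {"tx":-0.104,"ty":0.039,"gripper":-1},
  ],
)

```text
invalid input at $.motion[0]: expected keys tx, ty, tz, rx, ry, rz, gripper
```

send_rows(
  motion=[
    {"gripper":-1},
    {"gripper":-1},
    {"gripper":-1},
  ],
)

```text
invalid input at $.motion[0]: expected keys tx, ty, tz, rx, ry, rz, gripper
```

```bash
python3 - <<'E'
from h import *
s=env.state();print(s['ee_pos'],s['ee_rot'],s['force'])
save(cam('wrist'),'w1')
for p in [(473,204,96),(472,200,45),(532,39.5,90)]: print(proj('w1',p))
im=cv2.imread('pics/w1.png');cv2.imwrite('pics/w1b.png',cv2.resize(im,None,fx=1.25,fy=1.25,interpolation=cv2.INTER_CUBIC))
E
```

```text
[246.73339546 518.95277298 213.33445119] [-1.79923810e+02  6.68108086e-04  1.54571764e+02] [-0.12637385  0.012283   -0.17171227]
[186.032173   424.38380603]
[197.89737195 391.13468161]
[120.54965809 477.05674715]
```

View pics/w1b.png

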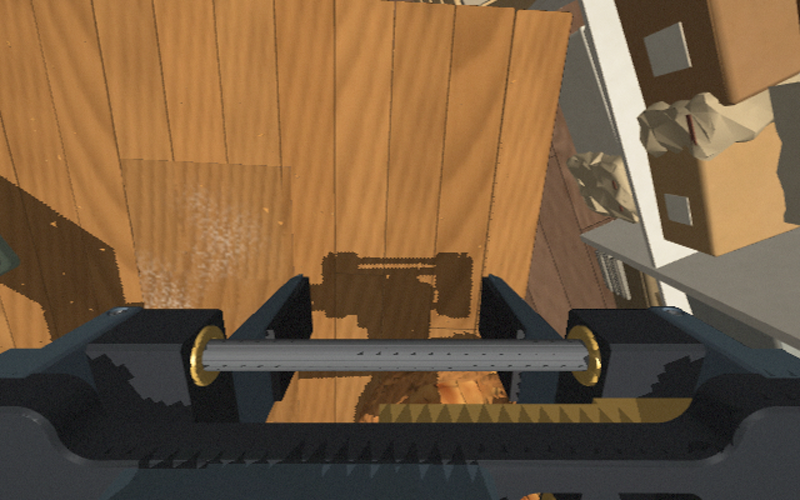

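The rows need every key, so they were refused and nothing moved. The picture still shows the start view, with the basket seen under the fingers. Sending again with full rows.

send_rows(
  motion=[
    {"tx":0,"ty":0,"tz":-0.016,"rx":0,"ry":0,"rz":0.33,"gripper":-1},
    {"tx":0,"ty":0,"tz":-0.016,"rx":0,"ry":0,"rz":0.33,"gripper":-1},
    {"tx":0,"ty":0,"tz":-0.016,"rx":0,"ry":0,"rz":0.33,"gripper":-1},
    {"tx":0,"ty":0,"tz":-0.016,"rx":0,"ry":0,"rz":0.33,"gripper":-1},
    {"tx":0,"ty":0,"tz":-0.016,"rx":0,"ry":0,"rz":0.33,"gripper":-1},
    {"tx":-0.104,"ty":0.039,"tz":0,"rx":0,"ry":0,"rz":0,"gripper":-1},
    {"tx":-0.104,"ty":0.039,"tz":0,"rx":0,"ry":0,"rz":0,"gripper":-1},
    {"tx":-0.104,"ty":0.039,"tz":0,"rx":0,"ry":0,"rz":0,"gripper":-1},
    {"tx":-0.104,"ty":0.039,"tz":0,"rx":0,"ry":0,"rz":0,"gripper":-1},
    {"tx":-0.104,"ty":0.039,"tz":0,"rx":0,"ry":0,"rz":0,"gripper":-1},
    {"tx":-0.104,"ty":0.039,"tz":0,"rx":0,"ry":0,"rz":0,"gripper":-1},
    {"tx":-0.104,"ty":0.039,"tz":0,"rx":0,"ry":0,"rz":0,"gripper":-1},
  ],
)

```text
time_s: 1.7
ee_pos: [474.1, 201.7, 253.9]
ee_rot: [180.0, -0.0, 105.1]
force: [0.5, -0.1, -0.4]
gripper_width: 90.9
gripper_force: 0.0
```

send_rows(
  motion=[
    {"tx":0,"ty":0,"tz":0,"rx":0,"ry":0,"rz":0,"gripper":-1},
    {"tx":0,"ty":0,"tz":0,"rx":0,"ry":0,"rz":0,"gripper":-1},
    {"tx":0,"ty":0,"tz":0,"rx":0,"ry":0,"rz":0,"gripper":-1},
  ],
)

```text
time_s: 2.08
ee_pos: [472.6, 204.3, 253.9]
ee_rot: [-180.0, -0.0, 105.2]
force: [0.4, -0.2, -0.7]
gripper_width: 91.5
gripper_force: 0.0
```

```bash
python3 - <<'E'
from h import *
s=env.state();print(s['ee_pos'],s['ee_rot'],s['force'])
save(cam('wrist'),'w1')
for p in [(473,204,96),(472,200,45),(532,39.5,90)]: print(proj('w1',p))
im=cv2.imread('pics/w1.png');cv2.imwrite('pics/w1c.png',cv2.resize(im,None,fx=1.25,fy=1.25,interpolation=cv2.INTER_CUBIC))
E
```

```text
[472.63589941 204.31513008 253.88676676] [-1.79983962e+02 -2.14669864e-02  1.05170791e+02] [ 0.3633387  -0.16400994 -0.71291896]
[316.96008312 187.73638455]
[315.41612034 181.47854702]
[326.56538292 305.52312232]
```

View pics/w1c.png

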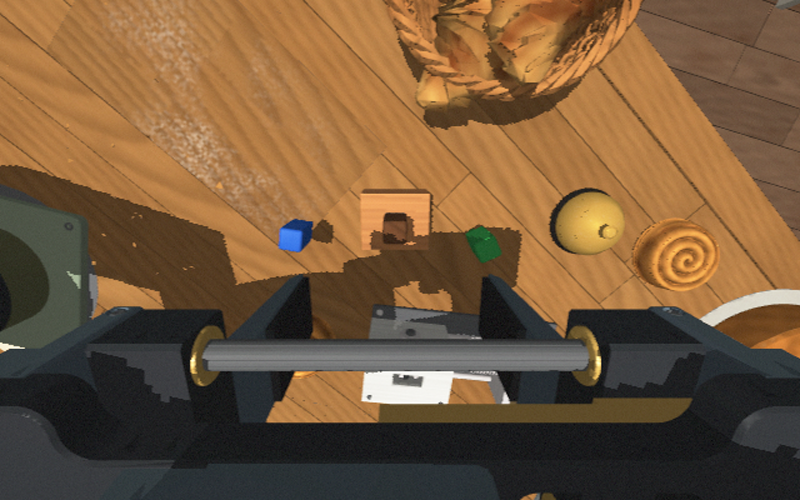

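The wrist view shows the dark key handle at full-frame (316,188), exactly where predicted, and the holder's edges parallel to the image. Blue and green look-alikes are clear of the fingers. Descending and gripping.

send_rows(
  motion=[
    {"tx":0,"ty":0.001,"tz":0.1,"rx":0,"ry":0,"rz":0,"gripper":-1},
    {"tx":0,"ty":0,"tz":0.1,"rx":0,"ry":0,"rz":0,"gripper":-1},
    {"tx":0,"ty":0,"tz":0.1,"rx":0,"ry":0,"rz":0,"gripper":-1},
    {"tx":0,"ty":0,"tz":0.06,"rx":0,"ry":0,"rz":0,"gripper":-1},
    {"tx":0,"ty":0,"tz":0.036,"rx":0,"ry":0,"rz":0,"gripper":-1},
    {"tx":0,"ty":0,"tz":0,"rx":0,"ry":0,"rz":0,"gripper":-1},
    {"tx":0,"ty":0,"tz":0,"rx":0,"ry":0,"rz":0,"gripper":-1},
    {"tx":0,"ty":0,"tz":0,"rx":0,"ry":0,"rz":0,"gripper":-1},
  ],
)

```text
time_s: 3.12
ee_pos: [474.5, 204.0, 57.1]
ee_rot: [179.9, -0.0, 105.1]
force: [0.5, -0.3, 1.0]
gripper_width: 91.4
gripper_force: 0.0
```

send_rows(
  grip_force=15,
  motion=[
    {"tx":0,"ty":0,"tz":0,"rx":0,"ry":0,"rz":0,"gripper":1},
    {"tx":0,"ty":0,"tz":0,"rx":0,"ry":0,"rz":0,"gripper":1},
    {"tx":0,"ty":0,"tz":0,"rx":0,"ry":0,"rz":0,"gripper":1},
    {"tx":0,"ty":0,"tz":0,"rx":0,"ry":0,"rz":0,"gripper":1},
    {"tx":0,"ty":0,"tz":0,"rx":0,"ry":0,"rz":0,"gripper":1},
    {"tx":0,"ty":0,"tz":0,"rx":0,"ry":0,"rz":0,"gripper":1},
    {"tx":0,"ty":0,"tz":0,"rx":0,"ry":0,"rz":0,"gripper":1},
    {"tx":0,"ty":0,"tz":0,"rx":0,"ry":0,"rz":0,"gripper":1},
  ],
)

```text
time_s: 4.12
ee_pos: [473.7, 203.4, 55.9]
ee_rot: [-180.0, -0.0, 105.1]
force: [-0.8, -0.4, -0.4]
gripper_width: 24.1
gripper_force: 15.0
```

send_rows(
  grip_force=50,
  motion=[
    {"tx":0,"ty":0,"tz":0,"rx":0,"ry":0,"rz":0,"gripper":1},
    {"tx":0,"ty":0,"tz":0,"rx":0,"ry":0,"rz":0,"gripper":1},
    {"tx":0,"ty":0,"tz":0,"rx":0,"ry":0,"rz":0,"gripper":1},
    {"tx":0,"ty":0,"tz":0,"rx":0,"ry":0,"rz":0,"gripper":1},
  ],
)

```text
time_s: 4.62
ee_pos: [473.9, 203.5, 55.9]
ee_rot: [180.0, -0.0, 105.1]
force: [0.0, 0.2, 0.3]
gripper_width: 23.7
gripper_force: 50.0
```

send_rows(
  motion=[
    {"tx":0,"ty":0,"tz":-0.01,"rx":0,"ry":0,"rz":0,"gripper":1},
    {"tx":0,"ty":0,"tz":-0.02,"rx":0,"ry":0,"rz":0,"gripper":1},
    {"tx":0,"ty":0,"tz":-0.04,"rx":0,"ry":0,"rz":0,"gripper":1},
    {"tx":0,"ty":0,"tz":-0.07,"rx":0,"ry":0,"rz":0,"gripper":1},
    {"tx":0,"ty":0,"tz":-0.08,"rx":0,"ry":0,"rz":0.25,"gripper":1},
    {"tx":-0.0416,"ty":0.0092,"tz":0,"rx":0,"ry":0,"rz":0,"gripper":1},
    {"tx":-0.1,"ty":0.02,"tz":0,"rx":0,"ry":0,"rz":0,"gripper":1},
    {"tx":-0.1,"ty":0.022,"tz":0,"rx":0,"ry":0,"rz":0,"gripper":1},
    {"tx":-0.1,"ty":0.022,"tz":0,"rx":0,"ry":0,"rz":0,"gripper":1},
    {"tx":0,"ty":0,"tz":0,"rx":0,"ry":0,"rz":0,"gripper":1},
    {"tx":0,"ty":0,"tz":0,"rx":0,"ry":0,"rz":0,"gripper":1},
    {"tx":0,"ty":0,"tz":0,"rx":0,"ry":0,"rz":0,"gripper":1},
  ],
)

```text
time_s: 6.12
ee_pos: [532.2, 40.1, 166.2]
ee_rot: [180.0, -0.0, 97.7]
force: [0.1, 0.3, -0.6]
gripper_width: 24.2
gripper_force: 50.0
```

```bash
python3 - <<'E'
from h import *
s=env.state();print(s['ee_pos'],s['ee_rot'],s['force'],s['gripper_width'])
save(cam('wrist'),'w2');save(cam('top'),'t2');save(cam('side'),'s2')
T=np.array(s['ee_pos'])
for n in ['w2','s2']: print(n,[proj(n,p).round(1) for p in [(532.3,39.6,90),T-[0,0,46],T+[0,0,40]]])
crop('w2','cw2',240,120,400,270,5); a=cv2.imread('pics/cw2.png')
crop('s2','cs2',255,115,355,205,6); b=cv2.imread('pics/cs2.png')
a=a[:600,:];b=cv2.resize(b,(int(b.shape[1]*.75),int(b.shape[0]*.75)))
a=cv2.resize(a,(400,int(a.shape[0]*.5))); print(a.shape,b.shape)
E
```

```text
[532.20875186  40.13035669 166.16730146] [ 1.79996625e+02 -2.52484969e-02  9.76584678e+01] [ 0.09996725  0.27862153 -0.58280094] 24.152057003575276
w2 [array([316.9, 208.7]), array([317. , 219.4]), array([317.6, 275.8])]
s2 [array([306.4, 179.3]), array([306., 168.]), array([305.1, 133.9])]
(300, 400, 3) (405, 450, 3)
```

View pics/cw2.png

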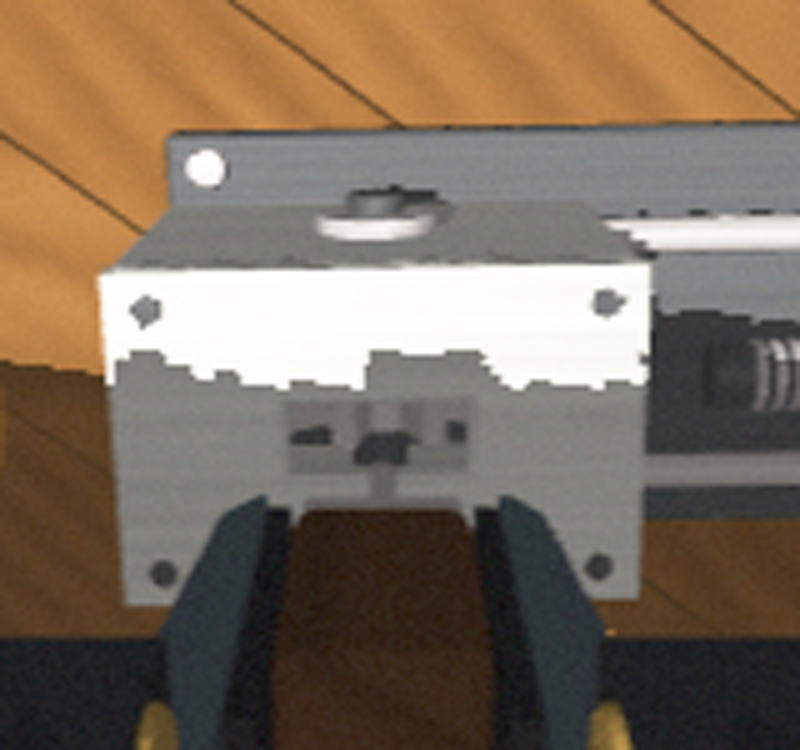

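The wrist crop shows the blade (crop x 370–398) right over the slot (287–472 x 398–473), centred within about 1 mm. A tooth seems to stand near crop x 385. I'll enhance the slot to read the teeth.

```bash
python3 - <<'E'
from h import *
im=np.load('pics/w2.npz')['frame'][195:225,292:340,::-1].astype(float)
im=np.clip((im-20)*1.9,0,255).astype(np.uint8)
cv2.imwrite('pics/cz.png',cv2.resize(im,None,fx=16,fy=16,interpolation=cv2.INTER_CUBIC))
E
```

```text
(no output)
```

View pics/cz.png

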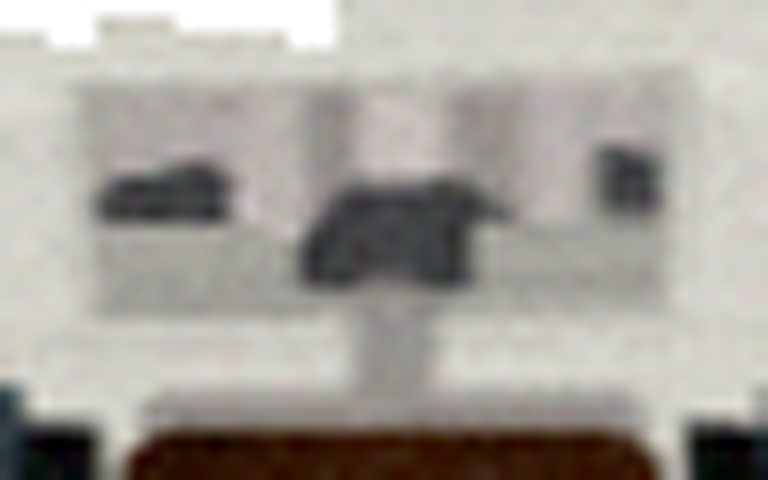

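The enhanced crop shows a tooth gap centred at crop x≈402 (the deep root, dark from y 180). Teeth stand at x≈270 and 560, and the blade at x≈398 stands right over the gap. Lowering carefully.

send_rows(
  motion=[
    {"tx":0,"ty":0,"tz":0.03,"rx":0,"ry":0,"rz":0,"gripper":1},
    {"tx":0,"ty":0,"tz":0.02,"rx":0,"ry":0,"rz":0,"gripper":1},
    {"tx":0,"ty":0,"tz":0.006,"rx":0,"ry":0,"rz":0,"gripper":1},
    {"tx":0,"ty":0,"tz":0.006,"rx":0,"ry":0,"rz":0,"gripper":1},
    {"tx":0,"ty":0,"tz":0.006,"rx":0,"ry":0,"rz":0,"gripper":1},
    {"tx":0,"ty":0,"tz":0,"rx":0,"ry":0,"rz":0,"gripper":1},
    {"tx":0,"ty":0,"tz":0,"rx":0,"ry":0,"rz":0,"gripper":1},
  ],
)

```text
time_s: 7.15
ee_pos: [532.8, 39.0, 132.1]
ee_rot: [180.0, -0.0, 97.6]
force: [-0.5, 0.2, -1.1]
gripper_width: 23.6
gripper_force: 50.0
```

send_rows(
  motion=[
    {"tx":0,"ty":0,"tz":0.005,"rx":0,"ry":0,"rz":0,"gripper":1},
    {"tx":0,"ty":0,"tz":0.005,"rx":0,"ry":0,"rz":0,"gripper":1},
    {"tx":0,"ty":0,"tz":0,"rx":0,"ry":0,"rz":0,"gripper":1},
  ],
)

```text
time_s: 7.52
ee_pos: [532.4, 39.0, 126.6]
ee_rot: [-180.0, -0.0, 97.6]
force: [0.2, -0.6, -1.2]
gripper_width: 23.8
gripper_force: 50.0
```

send_rows(
  motion=[
    {"tx":0,"ty":0,"tz":0.004,"rx":0,"ry":0,"rz":0,"gripper":1},
    {"tx":0,"ty":0,"tz":0.004,"rx":0,"ry":0,"rz":0,"gripper":1},
    {"tx":0,"ty":0,"tz":0,"rx":0,"ry":0,"rz":0,"gripper":1},
  ],
)

```text
time_s: 7.9
ee_pos: [532.5, 39.0, 122.7]
ee_rot: [-180.0, -0.0, 97.6]
force: [0.3, -0.5, -1.1]
gripper_width: 23.7
gripper_force: 50.0
```

```bash
python3 - <<'E'
from h import *
s=env.state();print(s['ee_pos'],s['force'])
E
```

```text
[532.47402391  38.97962603 122.70895182] [ 0.26475746 -0.45697047 -1.05205824]
```

send_rows(
  motion=[
    {"tx":0,"ty":0,"tz":0.004,"rx":0,"ry":0,"rz":0,"gripper":1},
    {"tx":0,"ty":0,"tz":0.004,"rx":0,"ry":0,"rz":0,"gripper":1},
    {"tx":0,"ty":0,"tz":0.002,"rx":0,"ry":0,"rz":0,"gripper":1},
    {"tx":0,"ty":0,"tz":0,"rx":0,"ry":0,"rz":0,"gripper":1},
  ],
)

```text
time_s: 8.4
ee_pos: [532.6, 39.0, 117.8]
ee_rot: [-180.0, -0.0, 97.6]
force: [-0.2, 0.5, -1.4]
gripper_width: 23.9
gripper_force: 50.0
```

send_rows(
  motion=[
    {"tx":0,"ty":0.002,"tz":0,"rx":0,"ry":0,"rz":0,"gripper":1},
    {"tx":0,"ty":0.002,"tz":0,"rx":0,"ry":0,"rz":0,"gripper":1},
    {"tx":0,"ty":0.002,"tz":0,"rx":0,"ry":0,"rz":0,"gripper":1},
    {"tx":0,"ty":0.002,"tz":0,"rx":0,"ry":0,"rz":0,"gripper":1},
  ],
)

```text
time_s: 8.9
ee_pos: [536.7, 39.5, 118.0]
ee_rot: [180.0, -0.0, 97.6]
force: [0.6, -0.3, -0.7]
gripper_width: 23.9
gripper_force: 50.0
```

send_rows(
  motion=[
    {"tx":0,"ty":0.002,"tz":0,"rx":0,"ry":0,"rz":0,"gripper":1},
    {"tx":0,"ty":0.002,"tz":0,"rx":0,"ry":0,"rz":0,"gripper":1},
  ],
)

```text
time_s: 9.15
ee_pos: [537.4, 39.6, 117.7]
ee_rot: [-179.8, -0.0, 97.6]
force: [-2.9, -0.6, 1.7]
gripper_width: 23.6
gripper_force: 50.0
```

send_rows(
  motion=[
    {"tx":0,"ty":0.002,"tz":0,"rx":0,"ry":0,"rz":0,"gripper":1},
    {"tx":0,"ty":0.002,"tz":0,"rx":0,"ry":0,"rz":0,"gripper":1},
  ],
)

```text
time_s: 9.4
ee_pos: [539.1, 39.9, 117.4]
ee_rot: [-179.8, -0.0, 97.6]
force: [-4.2, 0.1, -0.6]
gripper_width: 24.2
gripper_force: 50.0
```

send_rows(
  motion=[
    {"tx":0,"ty":0.002,"tz":0,"rx":0,"ry":0,"rz":0,"gripper":1},
    {"tx":0,"ty":0.002,"tz":0,"rx":0,"ry":0,"rz":0,"gripper":1},
  ],
)

```text
time_s: 9.65
ee_pos: [541.6, 40.2, 117.4]
ee_rot: [-179.9, -0.0, 97.6]
force: [-5.1, -0.2, -0.9]
gripper_width: 23.6
gripper_force: 50.0
```

send_rows(
  motion=[
    {"tx":0,"ty":0.002,"tz":0,"rx":0,"ry":0,"rz":0,"gripper":1},
    {"tx":0,"ty":0,"tz":0,"rx":0,"ry":0,"rz":0,"gripper":1},
    {"tx":0,"ty":0,"tz":0,"rx":0,"ry":0,"rz":0,"gripper":1},
  ],
)

```text
time_s: 10.02
ee_pos: [543.8, 40.5, 118.1]
ee_rot: [180.0, -0.0, 97.6]
force: [-4.6, 0.0, -0.9]
gripper_width: 24.0
gripper_force: 50.0
```

send_rows(
  motion=[
    {"tx":0,"ty":-0.002,"tz":0,"rx":0,"ry":0,"rz":0,"gripper":1},
    {"tx":0,"ty":-0.002,"tz":-0.008,"rx":0,"ry":0,"rz":0,"gripper":1},
    {"tx":0,"ty":0,"tz":-0.01,"rx":0,"ry":0,"rz":0,"gripper":1},
    {"tx":0,"ty":0,"tz":0,"rx":0,"ry":0,"rz":0,"gripper":1},
    {"tx":0,"ty":-0.01,"tz":0,"rx":0,"ry":0,"rz":0,"gripper":1},
    {"tx":0,"ty":-0.011,"tz":0,"rx":0,"ry":0,"rz":0,"gripper":1},
    {"tx":0,"ty":-0.01,"tz":0,"rx":0,"ry":0,"rz":0,"gripper":1},
    {"tx":0,"ty":0,"tz":0,"rx":0,"ry":0,"rz":0,"gripper":1},
    {"tx":0,"ty":0,"tz":0,"rx":0,"ry":0,"rz":0,"gripper":1},
  ],
)

```text
time_s: 11.15
ee_pos: [526.3, 38.1, 127.0]
ee_rot: [180.0, -0.0, 97.6]
force: [0.1, -0.5, -0.8]
gripper_width: 23.8
gripper_force: 50.0
```

send_rows(
  motion=[
    {"tx":0,"ty":0,"tz":0.004,"rx":0,"ry":0,"rz":0,"gripper":1},
    {"tx":0,"ty":0,"tz":0.003,"rx":0,"ry":0,"rz":0,"gripper":1},
    {"tx":0,"ty":0,"tz":0,"rx":0,"ry":0,"rz":0,"gripper":1},
  ],
)

```text
time_s: 11.52
ee_pos: [526.1, 38.1, 123.2]
ee_rot: [-180.0, -0.0, 97.6]
force: [0.5, -0.5, 0.2]
gripper_width: 24.0
gripper_force: 50.0
```

send_rows(
  motion=[
    {"tx":0,"ty":0,"tz":0.003,"rx":0,"ry":0,"rz":0,"gripper":1},
    {"tx":0,"ty":0,"tz":0,"rx":0,"ry":0,"rz":0,"gripper":1},
  ],
)

```text
time_s: 11.78
ee_pos: [526.1, 38.1, 121.8]
ee_rot: [-180.0, -0.0, 97.6]
force: [-0.7, 1.3, -1.3]
gripper_width: 23.7
gripper_force: 50.0
```

send_rows(
  motion=[
    {"tx":0,"ty":0,"tz":0.004,"rx":0,"ry":0,"rz":0,"gripper":1},
    {"tx":0,"ty":0,"tz":0.004,"rx":0,"ry":0,"rz":0,"gripper":1},
    {"tx":0,"ty":0,"tz":0,"rx":0,"ry":0,"rz":0,"gripper":1},
  ],
)

```text
time_s: 12.15
ee_pos: [526.0, 38.1, 117.7]
ee_rot: [-180.0, -0.0, 97.6]
force: [-0.2, 0.2, -0.8]
gripper_width: 23.8
gripper_force: 50.0
```

send_rows(
  motion=[
    {"tx":0,"ty":0.002,"tz":0,"rx":0,"ry":0,"rz":0,"gripper":1},
    {"tx":0,"ty":0.002,"tz":0,"rx":0,"ry":0,"rz":0,"gripper":1},
    {"tx":0,"ty":0.002,"tz":0,"rx":0,"ry":0,"rz":0,"gripper":1},
    {"tx":0,"ty":0.002,"tz":0,"rx":0,"ry":0,"rz":0,"gripper":1},
    {"tx":0,"ty":0.002,"tz":0,"rx":0,"ry":0,"rz":0,"gripper":1},
  ],
)

```text
time_s: 12.78
ee_pos: [530.6, 38.8, 117.8]
ee_rot: [-179.9, -0.0, 97.6]
force: [-4.7, -0.4, 1.5]
gripper_width: 23.8
gripper_force: 50.0
```

send_rows(
  motion=[
    {"tx":0,"ty":0.002,"tz":0,"rx":0,"ry":0,"rz":0,"gripper":1},
    {"tx":0,"ty":0.002,"tz":0,"rx":0,"ry":0,"rz":0,"gripper":1},
    {"tx":0,"ty":0.002,"tz":0,"rx":0,"ry":0,"rz":0,"gripper":1},
    {"tx":0,"ty":0.002,"tz":0,"rx":0,"ry":0,"rz":0,"gripper":1},
  ],
)

```text
time_s: 13.28
ee_pos: [534.7, 39.4, 117.6]
ee_rot: [-179.9, -0.0, 97.6]
force: [-5.1, 0.5, -1.9]
gripper_width: 24.0
gripper_force: 50.0
```

send_rows(
  motion=[
    {"tx":0,"ty":0.002,"tz":0,"rx":0,"ry":0,"rz":0,"gripper":1},
    {"tx":0,"ty":0.002,"tz":0,"rx":0,"ry":0,"rz":0,"gripper":1},
    {"tx":0,"ty":0.002,"tz":0,"rx":0,"ry":0,"rz":0,"gripper":1},
    {"tx":0,"ty":0.002,"tz":0,"rx":0,"ry":0,"rz":0,"gripper":1},
  ],
)

```text
time_s: 13.78
ee_pos: [538.8, 39.7, 117.7]
ee_rot: [-180.0, 0.0, 97.6]
force: [-4.5, -0.9, -1.2]
gripper_width: 23.4
gripper_force: 50.0
```

send_rows(
  motion=[
    {"tx":0,"ty":0.002,"tz":0,"rx":0,"ry":0,"rz":0,"gripper":1},
    {"tx":0,"ty":0.002,"tz":0,"rx":0,"ry":0,"rz":0,"gripper":1},
    {"tx":0,"ty":0.002,"tz":0,"rx":0,"ry":0,"rz":0,"gripper":1},
    {"tx":0,"ty":0.002,"tz":0,"rx":0,"ry":0,"rz":0,"gripper":1},
    {"tx":0,"ty":0,"tz":0,"rx":0,"ry":0,"rz":0,"gripper":1},
  ],
)

```text
time_s: 14.4
ee_pos: [543.5, 40.4, 118.1]
ee_rot: [179.9, -0.0, 97.6]
force: [-3.3, -1.5, 0.2]
gripper_width: 23.9
gripper_force: 50.0
```

send_rows(
  motion=[
    {"tx":0,"ty":-0.002,"tz":0,"rx":0,"ry":0,"rz":0,"gripper":1},
    {"tx":0,"ty":-0.002,"tz":-0.008,"rx":0,"ry":0,"rz":0,"gripper":1},
    {"tx":0,"ty":0,"tz":-0.01,"rx":0,"ry":0,"rz":0,"gripper":1},
    {"tx":0,"ty":0,"tz":0,"rx":0,"ry":0,"rz":0,"gripper":1},
    {"tx":0,"ty":-0.01,"tz":0,"rx":0,"ry":0,"rz":0,"gripper":1},
    {"tx":0,"ty":-0.011,"tz":0,"rx":0,"ry":0,"rz":0,"gripper":1},
    {"tx":0,"ty":-0.01,"tz":0,"rx":0,"ry":0,"rz":0,"gripper":1},
    {"tx":0,"ty":0,"tz":0,"rx":0,"ry":0,"rz":0,"gripper":1},
    {"tx":0,"ty":0,"tz":0,"rx":0,"ry":0,"rz":0,"gripper":1},
  ],
)

```text
time_s: 15.52
ee_pos: [525.8, 38.1, 127.0]
ee_rot: [180.0, -0.0, 97.6]
force: [1.1, -0.5, -0.9]
gripper_width: 23.8
gripper_force: 50.0
```

send_rows(
  motion=[
    {"tx":0,"ty":0,"tz":0.004,"rx":0,"ry":0,"rz":0,"gripper":1},
    {"tx":0,"ty":0,"tz":0.003,"rx":0,"ry":0,"rz":0,"gripper":1},
    {"tx":0,"ty":0,"tz":0.003,"rx":0,"ry":0,"rz":0,"gripper":1},
    {"tx":0,"ty":0,"tz":0,"rx":0,"ry":0,"rz":0,"gripper":1},
  ],
)

```text
time_s: 16.02
ee_pos: [525.6, 38.1, 121.7]
ee_rot: [-180.0, -0.0, 97.6]
force: [-0.9, -0.2, 0.7]
gripper_width: 23.7
gripper_force: 50.0
```

send_rows(
  motion=[
    {"tx":0,"ty":0,"tz":0.004,"rx":0,"ry":0,"rz":0,"gripper":1},
    {"tx":0,"ty":0,"tz":0.004,"rx":0,"ry":0,"rz":0,"gripper":1},
    {"tx":0,"ty":0,"tz":0,"rx":0,"ry":0,"rz":0,"gripper":1},
  ],
)

```text
time_s: 16.4
ee_pos: [525.5, 38.1, 117.7]
ee_rot: [-180.0, -0.0, 97.6]
force: [1.0, -0.6, 0.3]
gripper_width: 23.8
gripper_force: 50.0
```

send_rows(
  motion=[
    {"tx":0,"ty":0.002,"tz":0,"rx":0,"ry":0,"rz":0,"gripper":1},
    {"tx":0,"ty":0.002,"tz":0,"rx":0,"ry":0,"rz":0,"gripper":1},
    {"tx":0,"ty":0.002,"tz":0,"rx":0,"ry":0,"rz":0,"gripper":1},
    {"tx":0,"ty":0.002,"tz":0,"rx":0,"ry":0,"rz":0,"gripper":1},
    {"tx":0,"ty":0.002,"tz":0,"rx":0,"ry":0,"rz":0,"gripper":1},
  ],
)

```text
time_s: 17.02
ee_pos: [530.0, 38.7, 117.8]
ee_rot: [-179.9, -0.0, 97.6]
force: [-4.8, -0.2, 2.0]
gripper_width: 23.8
gripper_force: 50.0
```

send_rows(
  motion=[
    {"tx":0,"ty":0.002,"tz":0,"rx":0,"ry":0,"rz":0,"gripper":1},
    {"tx":0,"ty":0.002,"tz":0,"rx":0,"ry":0,"rz":0,"gripper":1},
    {"tx":0,"ty":0.002,"tz":0,"rx":0,"ry":0,"rz":0,"gripper":1},
    {"tx":0,"ty":0.002,"tz":0,"rx":0,"ry":0,"rz":0,"gripper":1},
  ],
)

```text
time_s: 17.52
ee_pos: [534.3, 39.3, 117.6]
ee_rot: [-179.9, -0.0, 97.6]
force: [-5.4, 0.2, -2.4]
gripper_width: 24.1
gripper_force: 50.0
```

send_rows(
  motion=[
    {"tx":0,"ty":0.001,"tz":0,"rx":0,"ry":0,"rz":0,"gripper":1},
    {"tx":0,"ty":0.001,"tz":0,"rx":0,"ry":0,"rz":0,"gripper":1},
    {"tx":0,"ty":0.001,"tz":0,"rx":0,"ry":0,"rz":0,"gripper":1},
    {"tx":0,"ty":0.001,"tz":0,"rx":0,"ry":0,"rz":0,"gripper":1},
  ],
)

```text
time_s: 18.02
ee_pos: [536.6, 39.4, 117.9]
ee_rot: [180.0, 0.0, 97.6]
force: [-5.3, -1.3, -2.8]
gripper_width: 23.8
gripper_force: 50.0
```

send_rows(
  motion=[
    {"tx":0,"ty":0.001,"tz":0,"rx":0,"ry":0,"rz":0,"gripper":1},
    {"tx":0,"ty":0.001,"tz":0,"rx":0,"ry":0,"rz":0,"gripper":1},
    {"tx":0,"ty":0.001,"tz":0,"rx":0,"ry":0,"rz":0,"gripper":1},
    {"tx":0,"ty":0.001,"tz":0,"rx":0,"ry":0,"rz":0,"gripper":1},
  ],
)

```text
time_s: 18.52
ee_pos: [538.7, 39.7, 118.0]
ee_rot: [180.0, 0.0, 97.6]
force: [-5.0, -1.2, -1.3]
gripper_width: 23.9
gripper_force: 50.0
```

send_rows(
  motion=[
    {"tx":0,"ty":0.001,"tz":0,"rx":0,"ry":0,"rz":0,"gripper":1},
    {"tx":0,"ty":0.001,"tz":0,"rx":0,"ry":0,"rz":0,"gripper":1},
    {"tx":0,"ty":0.001,"tz":0,"rx":0,"ry":0,"rz":0,"gripper":1},
  ],
)

```text
time_s: 18.9
ee_pos: [540.2, 40.0, 118.0]
ee_rot: [180.0, -0.0, 97.6]
force: [-4.4, -1.3, -1.3]
gripper_width: 23.5
gripper_force: 50.0
```

send_rows(
  motion=[
    {"tx":0,"ty":0.001,"tz":0,"rx":0,"ry":0,"rz":0,"gripper":1},
    {"tx":0,"ty":0.001,"tz":0,"rx":0,"ry":0,"rz":0,"gripper":1},
    {"tx":0,"ty":0.001,"tz":0,"rx":0,"ry":0,"rz":0,"gripper":1},
  ],
)

```text
time_s: 19.27
ee_pos: [541.7, 40.2, 118.0]
ee_rot: [180.0, -0.0, 97.6]
force: [-5.0, -0.3, -0.6]
gripper_width: 23.8
gripper_force: 50.0
```

send_rows(
  motion=[
    {"tx":0,"ty":0.001,"tz":0,"rx":0,"ry":0,"rz":0,"gripper":1},
    {"tx":0,"ty":0.001,"tz":0,"rx":0,"ry":0,"rz":0,"gripper":1},
    {"tx":0,"ty":0.001,"tz":0,"rx":0,"ry":0,"rz":0,"gripper":1},
    {"tx":0,"ty":0,"tz":0,"rx":0,"ry":0,"rz":0,"gripper":1},
  ],
)

```text
time_s: 19.77
ee_pos: [543.3, 40.4, 118.0]
ee_rot: [180.0, -0.0, 97.6]
force: [-2.9, -0.2, -0.7]
gripper_width: 24.1
gripper_force: 50.0
```

send_rows(
  motion=[
    {"tx":0,"ty":-0.002,"tz":0,"rx":0,"ry":0,"rz":0,"gripper":1},
    {"tx":0,"ty":-0.002,"tz":-0.008,"rx":0,"ry":0,"rz":0,"gripper":1},
    {"tx":0,"ty":0,"tz":-0.01,"rx":0,"ry":0,"rz":0,"gripper":1},
    {"tx":0,"ty":0,"tz":0,"rx":0,"ry":0,"rz":0,"gripper":1},
    {"tx":0,"ty":-0.01,"tz":0,"rx":0,"ry":0,"rz":0,"gripper":1},
    {"tx":0,"ty":-0.011,"tz":0,"rx":0,"ry":0,"rz":0,"gripper":1},
    {"tx":0,"ty":-0.01,"tz":0,"rx":0,"ry":0,"rz":0,"gripper":1},
    {"tx":0,"ty":0,"tz":0,"rx":0,"ry":0,"rz":0,"gripper":1},
    {"tx":0,"ty":0,"tz":0,"rx":0,"ry":0,"rz":0,"gripper":1},
  ],
)

```text
time_s: 20.9
ee_pos: [525.8, 38.0, 127.0]
ee_rot: [180.0, -0.0, 97.6]
force: [-0.6, -0.2, -1.1]
gripper_width: 23.6
gripper_force: 50.0
```

send_rows(
  motion=[
    {"tx":0,"ty":0,"tz":0.004,"rx":0,"ry":0,"rz":0,"gripper":1},
    {"tx":0,"ty":0,"tz":0.003,"rx":0,"ry":0,"rz":0,"gripper":1},
    {"tx":0,"ty":0,"tz":0.003,"rx":0,"ry":0,"rz":0,"gripper":1},
    {"tx":0,"ty":0,"tz":0,"rx":0,"ry":0,"rz":0,"gripper":1},
  ],
)

```text
time_s: 21.4
ee_pos: [525.6, 38.1, 121.7]
ee_rot: [-180.0, -0.0, 97.6]
force: [-1.0, 0.2, 0.2]
gripper_width: 23.9
gripper_force: 50.0
```

send_rows(
  motion=[
    {"tx":0,"ty":0,"tz":0.004,"rx":0,"ry":0,"rz":0,"gripper":1},
    {"tx":0,"ty":0,"tz":0.004,"rx":0,"ry":0,"rz":0,"gripper":1},
    {"tx":0,"ty":0,"tz":0,"rx":0,"ry":0,"rz":0,"gripper":1},
  ],
)

```text
time_s: 21.78
ee_pos: [525.5, 38.0, 117.7]
ee_rot: [-180.0, -0.0, 97.6]
force: [1.0, 0.1, -0.5]
gripper_width: 23.6
gripper_force: 50.0
```

send_rows(
  motion=[
    {"tx":0,"ty":0.002,"tz":0,"rx":0,"ry":0,"rz":0,"gripper":1},
    {"tx":0,"ty":0.002,"tz":0,"rx":0,"ry":0,"rz":0,"gripper":1},
    {"tx":0,"ty":0.001,"tz":0,"rx":0,"ry":0,"rz":0,"gripper":1},
    {"tx":0,"ty":0.001,"tz":0,"rx":0,"ry":0,"rz":0,"gripper":1},
    {"tx":0,"ty":0.001,"tz":0,"rx":0,"ry":0,"rz":0,"gripper":1},
    {"tx":0,"ty":0.001,"tz":0,"rx":0,"ry":0,"rz":0,"gripper":1},
  ],
)

```text
time_s: 22.52
ee_pos: [529.4, 38.6, 117.9]
ee_rot: [-180.0, -0.0, 97.6]
force: [-4.1, -0.4, 1.1]
gripper_width: 23.7
gripper_force: 50.0
```

send_rows(
  motion=[
    {"tx":0,"ty":0.001,"tz":0,"rx":0,"ry":0,"rz":0,"gripper":1},
    {"tx":0,"ty":0.001,"tz":0,"rx":0,"ry":0,"rz":0,"gripper":1},
    {"tx":0,"ty":0.001,"tz":0,"rx":0,"ry":0,"rz":0,"gripper":1},
  ],
)

```text
time_s: 22.9
ee_pos: [531.1, 38.9, 117.9]
ee_rot: [-180.0, -0.0, 97.6]
force: [-5.4, 0.2, 1.1]
gripper_width: 23.7
gripper_force: 50.0
```

send_rows(
  motion=[
    {"tx":0,"ty":0.001,"tz":0,"rx":0,"ry":0,"rz":0,"gripper":1},
    {"tx":0,"ty":0.001,"tz":0,"rx":0,"ry":0,"rz":0,"gripper":1},
    {"tx":0,"ty":0.001,"tz":0,"rx":0,"ry":0,"rz":0,"gripper":1},
    {"tx":0,"ty":0.001,"tz":0,"rx":0,"ry":0,"rz":0,"gripper":1},
  ],
)

```text
time_s: 23.4
ee_pos: [533.0, 39.1, 117.8]
ee_rot: [-180.0, -0.0, 97.6]
force: [-4.2, -0.3, -1.5]
gripper_width: 23.5
gripper_force: 50.0
```

send_rows(
  motion=[
    {"tx":0,"ty":0.001,"tz":0,"rx":0,"ry":0,"rz":0,"gripper":1},
    {"tx":0,"ty":0.001,"tz":0,"rx":0,"ry":0,"rz":0,"gripper":1},
    {"tx":0,"ty":0.001,"tz":0,"rx":0,"ry":0,"rz":0,"gripper":1},
    {"tx":0,"ty":0.001,"tz":0,"rx":0,"ry":0,"rz":0,"gripper":1},
  ],
)

```text
time_s: 23.9
ee_pos: [534.8, 39.3, 117.7]
ee_rot: [-180.0, -0.0, 97.6]
force: [-5.0, -0.8, -2.0]
gripper_width: 23.7
gripper_force: 50.0
```

send_rows(
  motion=[
    {"tx":0,"ty":0.001,"tz":0,"rx":0,"ry":0,"rz":0,"gripper":1},
    {"tx":0,"ty":0.001,"tz":0,"rx":0,"ry":0,"rz":0,"gripper":1},
    {"tx":0,"ty":0.001,"tz":0,"rx":0,"ry":0,"rz":0,"gripper":1},
    {"tx":0,"ty":0.001,"tz":0,"rx":0,"ry":0,"rz":0,"gripper":1},
  ],
)

```text
time_s: 24.4
ee_pos: [537.2, 39.5, 118.0]
ee_rot: [180.0, 0.0, 97.6]
force: [-4.8, -1.4, -0.4]
gripper_width: 23.9
gripper_force: 50.0
```

send_rows(
  motion=[
    {"tx":0,"ty":0.001,"tz":0,"rx":0,"ry":0,"rz":0,"gripper":1},
    {"tx":0,"ty":0.001,"tz":0,"rx":0,"ry":0,"rz":0,"gripper":1},
    {"tx":0,"ty":0.001,"tz":0,"rx":0,"ry":0,"rz":0,"gripper":1},
    {"tx":0,"ty":0.001,"tz":0,"rx":0,"ry":0,"rz":0,"gripper":1},
  ],
)

```text
time_s: 24.9
ee_pos: [539.2, 39.8, 118.0]
ee_rot: [180.0, 0.0, 97.6]
force: [-5.0, -0.3, -0.1]
gripper_width: 23.7
gripper_force: 50.0
```

send_rows(
  motion=[
    {"tx":0,"ty":0.001,"tz":0,"rx":0,"ry":0,"rz":0,"gripper":1},
    {"tx":0,"ty":0.001,"tz":0,"rx":0,"ry":0,"rz":0,"gripper":1},
    {"tx":0,"ty":0.001,"tz":0,"rx":0,"ry":0,"rz":0,"gripper":1},
    {"tx":0,"ty":0.001,"tz":0,"rx":0,"ry":0,"rz":0,"gripper":1},
  ],
)

```text
time_s: 25.4
ee_pos: [541.2, 40.1, 118.0]
ee_rot: [180.0, -0.0, 97.6]
force: [-3.1, 0.1, -1.2]
gripper_width: 23.8
gripper_force: 50.0
```

send_rows(
  motion=[
    {"tx":0,"ty":0.001,"tz":0,"rx":0,"ry":0,"rz":0,"gripper":1},
    {"tx":0,"ty":0.001,"tz":0,"rx":0,"ry":0,"rz":0,"gripper":1},
    {"tx":0,"ty":0.001,"tz":0,"rx":0,"ry":0,"rz":0,"gripper":1},
    {"tx":0,"ty":0.001,"tz":0,"rx":0,"ry":0,"rz":0,"gripper":1},
  ],
)

```text
time_s: 25.9
ee_pos: [543.2, 40.4, 118.0]
ee_rot: [180.0, -0.0, 97.6]
force: [-4.6, -1.0, -0.9]
gripper_width: 23.9
gripper_force: 50.0
```

send_rows(
  motion=[
    {"tx":0,"ty":-0.002,"tz":0,"rx":0,"ry":0,"rz":0,"gripper":1},
    {"tx":0,"ty":-0.002,"tz":-0.008,"rx":0,"ry":0,"rz":0,"gripper":1},
    {"tx":0,"ty":0,"tz":-0.01,"rx":0,"ry":0,"rz":0,"gripper":1},
    {"tx":0,"ty":0,"tz":0,"rx":0,"ry":0,"rz":0,"gripper":1},
    {"tx":0,"ty":-0.01,"tz":0,"rx":0,"ry":0,"rz":0,"gripper":1},
    {"tx":0,"ty":-0.011,"tz":0,"rx":0,"ry":0,"rz":0,"gripper":1},
    {"tx":0,"ty":-0.01,"tz":0,"rx":0,"ry":0,"rz":0,"gripper":1},
    {"tx":0,"ty":0,"tz":0,"rx":0,"ry":0,"rz":0,"gripper":1},
    {"tx":0,"ty":0,"tz":0,"rx":0,"ry":0,"rz":0,"gripper":1},
  ],
)

```text
time_s: 27.02
ee_pos: [525.8, 38.0, 127.0]
ee_rot: [180.0, -0.0, 97.6]
force: [0.8, 0.2, -0.7]
gripper_width: 23.6
gripper_force: 50.0
```

send_rows(
  motion=[
    {"tx":0,"ty":0,"tz":0.004,"rx":0,"ry":0,"rz":0,"gripper":1},
    {"tx":0,"ty":0,"tz":0.003,"rx":0,"ry":0,"rz":0,"gripper":1},
    {"tx":0,"ty":0,"tz":0.003,"rx":0,"ry":0,"rz":0,"gripper":1},
    {"tx":0,"ty":0,"tz":0,"rx":0,"ry":0,"rz":0,"gripper":1},
  ],
)

```text
time_s: 27.52
ee_pos: [525.6, 38.1, 121.7]
ee_rot: [-180.0, -0.0, 97.6]
force: [-0.9, -0.0, -1.0]
gripper_width: 23.5
gripper_force: 50.0
```

send_rows(
  motion=[
    {"tx":0,"ty":0,"tz":0.004,"rx":0,"ry":0,"rz":0,"gripper":1},
    {"tx":0,"ty":0,"tz":0.004,"rx":0,"ry":0,"rz":0,"gripper":1},
    {"tx":0,"ty":0,"tz":0,"rx":0,"ry":0,"rz":0,"gripper":1},
  ],
)

```text
time_s: 27.9
ee_pos: [525.5, 38.0, 117.7]
ee_rot: [-180.0, -0.0, 97.6]
force: [0.3, 0.7, -1.0]
gripper_width: 23.8
gripper_force: 50.0
```

send_rows(
  motion=[
    {"tx":0,"ty":0.002,"tz":0,"rx":0,"ry":0,"rz":0,"gripper":1},
    {"tx":0,"ty":0.002,"tz":0,"rx":0,"ry":0,"rz":0,"gripper":1},
    {"tx":0,"ty":0.001,"tz":0,"rx":0,"ry":0,"rz":0,"gripper":1},
    {"tx":0,"ty":0.001,"tz":0,"rx":0,"ry":0,"rz":0,"gripper":1},
  ],
)

```text
time_s: 28.4
ee_pos: [527.4, 38.3, 117.7]
ee_rot: [-179.8, -0.0, 97.6]
force: [-5.2, -0.3, 2.0]
gripper_width: 23.8
gripper_force: 50.0
```

send_rows(
  motion=[
    {"tx":0,"ty":0.001,"tz":0,"rx":0,"ry":0,"rz":0,"gripper":1},
    {"tx":0,"ty":0.001,"tz":0,"rx":0,"ry":0,"rz":0,"gripper":1},
  ],
)

```text
time_s: 28.65
ee_pos: [527.5, 38.4, 117.6]
ee_rot: [-179.7, -0.0, 97.6]
force: [-7.2, -0.8, 3.7]
gripper_width: 24.0
gripper_force: 50.0
```

send_rows(
  motion=[
    {"tx":0,"ty":0.001,"tz":0,"rx":0,"ry":0,"rz":0,"gripper":1},
    {"tx":0,"ty":0,"tz":0,"rx":0,"ry":0,"rz":0,"gripper":1},
    {"tx":0,"ty":0,"tz":0,"rx":0,"ry":0,"rz":0,"gripper":1},
  ],
)

```text
time_s: 29.02
ee_pos: [527.6, 38.4, 117.5]
ee_rot: [-179.7, -0.0, 97.6]
force: [-7.4, -1.2, 2.9]
gripper_width: 24.2
gripper_force: 50.0
```

send_rows(
  motion=[
    {"tx":0,"ty":0.001,"tz":0,"rx":0,"ry":0,"rz":0,"gripper":1},
    {"tx":0,"ty":0.001,"tz":0,"rx":0,"ry":0,"rz":0,"gripper":1},
    {"tx":0,"ty":0,"tz":0,"rx":0,"ry":0,"rz":0,"gripper":1},
  ],
)

```text
time_s: 29.4
ee_pos: [527.7, 38.4, 117.4]
ee_rot: [-179.6, -0.0, 97.6]
force: [-9.8, -2.3, 4.7]
gripper_width: 23.9
gripper_force: 50.0
```

```bash
python3 - <<'E'
from h import *
s=env.state();print(s['ee_pos'],s['force'],s['torque'])
save(cam('side'),'s3')
for n in ['side0','s3']: print(n,proj(n,(532,40,90)))
a=np.load('pics/side0.npz')['frame'][145:205,320:385,::-1];b=np.load('pics/s3.npz')['frame'][145:205,320:385,::-1]
c=cv2.resize(np.hstack([a,b]),None,fx=6,fy=6,interpolation=cv2.INTER_CUBIC);cv2.imwrite('pics/cmp.png',c)
E
```

```text
[527.73300799  38.39181404 117.42535045] [-9.80589201 -2.29369317  4.65231012] [-0.43058922  2.11461289  0.03757105]
side0 [306.21481648 179.27351436]
s3 [306.21481648 179.27351436]
```

View pics/cmp.png

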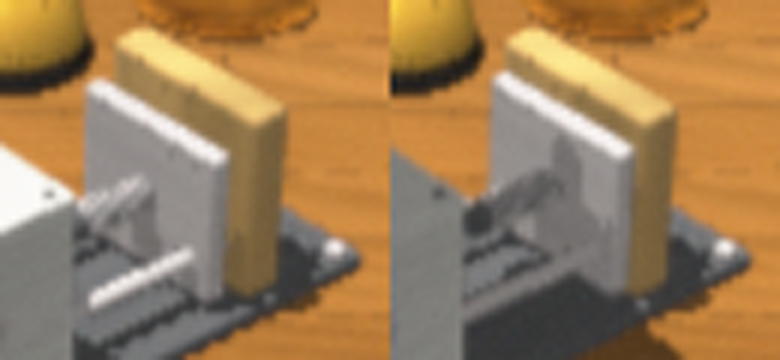

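The crop shows the plate with an open gap at the left (start) and the plate lying on the board at the right (now). The wheel stalls at about 10 N, so it is tight. Retract and go back over the holder.

send_rows(
  motion=[
    {"tx":0,"ty":-0.004,"tz":0,"rx":0,"ry":0,"rz":0,"gripper":1},
    {"tx":0,"ty":-0.004,"tz":0,"rx":0,"ry":0,"rz":0,"gripper":1},
    {"tx":0,"ty":-0.003,"tz":0,"rx":0,"ry":0,"rz":0,"gripper":1},
    {"tx":0,"ty":0,"tz":0,"rx":0,"ry":0,"rz":0,"gripper":1},
    {"tx":0,"ty":0,"tz":-0.01,"rx":0,"ry":0,"rz":0,"gripper":1},
    {"tx":0,"ty":0,"tz":-0.02,"rx":0,"ry":0,"rz":0,"gripper":1},
    {"tx":0,"ty":0,"tz":-0.03,"rx":0,"ry":0,"rz":0,"gripper":1},
    {"tx":0,"ty":0,"tz":-0.036,"rx":0,"ry":0,"rz":0,"gripper":1},
    {"tx":0,"ty":0,"tz":0,"rx":0,"ry":0,"rz":0,"gripper":1},
  ],
)

```text
time_s: 30.58
ee_pos: [527.1, 38.1, 168.2]
ee_rot: [179.7, 0.0, 97.6]
force: [0.4, 0.4, -1.7]
gripper_width: 23.8
gripper_force: 50.0
```

send_rows(
  motion=[
    {"tx":0.085,"ty":-0.0146,"tz":0,"rx":0,"ry":0,"rz":0,"gripper":1},
    {"tx":0.085,"ty":-0.0146,"tz":0,"rx":0,"ry":0,"rz":0,"gripper":1},
    {"tx":0.085,"ty":-0.0146,"tz":0,"rx":0,"ry":0,"rz":0,"gripper":1},
    {"tx":0.0866,"ty":-0.0148,"tz":0,"rx":0,"ry":0,"rz":0,"gripper":1},
    {"tx":0,"ty":0,"tz":0,"rx":0,"ry":0,"rz":-0.25,"gripper":1},
    {"tx":0,"ty":0,"tz":0.05,"rx":0,"ry":0,"rz":0,"gripper":1},
    {"tx":0,"ty":0,"tz":0.05,"rx":0,"ry":0,"rz":0,"gripper":1},
    {"tx":0,"ty":0,"tz":0.022,"rx":0,"ry":0,"rz":0,"gripper":1},
    {"tx":0,"ty":0,"tz":0,"rx":0,"ry":0,"rz":0,"gripper":1},
    {"tx":0,"ty":0,"tz":0,"rx":0,"ry":0,"rz":0,"gripper":1},
    {"tx":0,"ty":0,"tz":0,"rx":0,"ry":0,"rz":0,"gripper":1},
  ],
)

```text
time_s: 31.95
ee_pos: [474.8, 203.7, 105.8]
ee_rot: [179.9, -0.0, 105.1]
force: [-0.5, 0.4, -0.7]
gripper_width: 23.8
gripper_force: 50.0
```

```bash
python3 - <<'E'
from h import *
s=env.state();print(s['ee_pos'],s['ee_rot'],s['force'])
save(cam('wrist'),'w4');save(cam('side'),'s4')
T=np.array(s['ee_pos'])
for n in ['w4','s4']: print(n,[proj(n,p).round(1) for p in [(473.6,204.3,45),T-[0,-1,46],T-[0,-1,11]]])
a=np.load('pics/w4.npz')['frame'][160:250,275:360,::-1]; b=np.load('pics/s4.npz')['frame'][125:215,220:305,::-1]
c=cv2.resize(np.hstack([a,b]),None,fx=4.7,fy=6,interpolation=cv2.INTER_CUBIC)
cv2.imwrite('pics/f.png',cv2.resize(np.hstack([a,b]),None,fx=4.7,fy=4.7,interpolation=cv2.INTER_CUBIC))
E
```

```text
[474.78496811 203.70347293 105.83976684] [ 1.79888663e+02 -1.61628125e-02  1.05068782e+02] [-0.45410877  0.40380348 -0.67874088]
w4 [array([315.7, 212.7]), array([317.2, 218.5]), array([317.5, 235.6])]
s4 [array([255.5, 170.4]), array([255.4, 165.3]), array([254.2, 153.3])]
```

View pics/f.png

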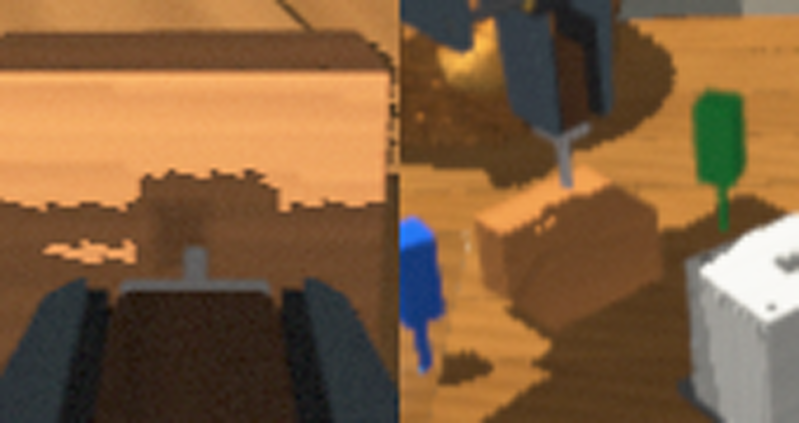

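The picture shows the key upright and straight in the fingers. Its tip is at wrist crop (195,247), about 1 mm right of the socket's dark mark at (180–190,220). I'll go 1 mm back to the recorded home position and lower gently.

send_rows(
  motion=[
    {"tx":0,"ty":-0.002,"tz":0,"rx":0,"ry":0,"rz":0,"gripper":1},
    {"tx":0,"ty":0,"tz":0.012,"rx":0,"ry":0,"rz":0,"gripper":1},
    {"tx":0,"ty":0,"tz":0,"rx":0,"ry":0,"rz":0,"gripper":1},
    {"tx":0,"ty":0,"tz":0,"rx":0,"ry":0,"rz":0,"gripper":1},
    {"tx":0,"ty":0,"tz":0,"rx":0,"ry":0,"rz":0,"gripper":1},
  ],
)

```text
time_s: 32.67
ee_pos: [473.3, 203.3, 99.0]
ee_rot: [180.0, -0.0, 105.1]
force: [0.2, -0.4, -0.8]
gripper_width: 23.9
gripper_force: 50.0
```

```bash
python3 - <<'E'
from h import *
print(env.state()['ee_pos'])
for n in ['w4']:
    g=np.load(f'pics/{n}.npz')['frame'][...,0]
    for v in range(196,220): print(v,g[v,300:334].tolist())
E
```

```text
[473.2507889  203.26043435  98.98649083]
196 [230, 232, 234, 237, 237, 237, 235, 234, 236, 235, 202, 110, 184, 234, 235, 235, 235, 237, 235, 206, 114, 185, 234, 234, 234, 233, 205, 115, 109, 182, 232, 235, 234, 233]
197 [231, 232, 231, 232, 230, 194, 108, 178, 229, 194, 110, 109, 111, 107, 108, 110, 177, 229, 228, 195, 110, 108, 109, 109, 107, 177, 196, 109, 110, 110, 110, 180, 230, 229]
198 [233, 234, 233, 232, 200, 108, 111, 109, 111, 112, 107, 110, 110, 109, 110, 111, 110, 112, 109, 108, 110, 106, 108, 107, 107, 107, 107, 109, 107, 106, 178, 228, 230, 230]
199 [234, 235, 234, 234, 203, 108, 113, 109, 109, 108, 110, 111, 109, 107, 108, 109, 110, 108, 107, 111, 110, 109, 114, 107, 108, 111, 108, 110, 109, 110, 108, 107, 179, 232]
200 [235, 235, 235, 235, 202, 109, 112, 110, 112, 111, 109, 113, 111, 108, 113, 109, 112, 113, 112, 108, 108, 112, 110, 109, 111, 111, 110, 112, 111, 111, 111, 108, 111, 111]
201 [236, 235, 234, 233, 201, 111, 113, 111, 109, 111, 110, 114, 108, 109, 108, 112, 108, 112, 111, 110, 109, 114, 110, 111, 110, 108, 112, 112, 109, 111, 113, 114, 113, 114]
202 [233,
[... 2250 characters left out ...]
, 109, 111, 109, 109, 114, 107, 109, 106, 109]
216 [110, 111, 109, 108, 106, 106, 109, 106, 94, 94, 92, 91, 94, 92, 92, 99, 99, 96, 95, 98, 103, 104, 111, 110, 108, 107, 109, 106, 107, 109, 108, 109, 108, 109]
217 [106, 107, 109, 108, 106, 110, 106, 102, 96, 99, 100, 101, 103, 101, 95, 97, 97, 98, 95, 99, 102, 109, 108, 105, 109, 109, 110, 107, 109, 108, 107, 108, 110, 109]
218 [107, 104, 107, 107, 105, 106, 108, 104, 102, 99, 103, 105, 102, 100, 97, 97, 94, 96, 96, 96, 105, 105, 108, 106, 110, 104, 107, 107, 108, 108, 108, 110, 105, 107]
219 [104, 105, 102, 101, 98, 102, 99, 102, 98, 100, 102, 98, 96, 97, 97, 95, 96, 95, 96, 93, 98, 100, 99, 102, 101, 97, 97, 99, 100, 98, 97, 101, 104, 105]
```

send_rows(
  motion=[
    {"tx":0.002,"ty":-0.001,"tz":0,"rx":0,"ry":0,"rz":0,"gripper":1},
    {"tx":0,"ty":0,"tz":0.008,"rx":0,"ry":0,"rz":0,"gripper":1},
    {"tx":0,"ty":0,"tz":0.006,"rx":0,"ry":0,"rz":0,"gripper":1},
    {"tx":0,"ty":0,"tz":0.004,"rx":0,"ry":0,"rz":0,"gripper":1},
    {"tx":0,"ty":0,"tz":0.004,"rx":0,"ry":0,"rz":0,"gripper":1},
    {"tx":0,"ty":0,"tz":0,"rx":0,"ry":0,"rz":0,"gripper":1},
  ],
)

```text
time_s: 33.42
ee_pos: [472.4, 204.0, 87.8]
ee_rot: [-180.0, -0.0, 105.1]
force: [-0.1, 0.1, -1.2]
gripper_width: 23.7
gripper_force: 50.0
```

send_rows(
  motion=[
    {"tx":0,"ty":0,"tz":0.008,"rx":0,"ry":0,"rz":0,"gripper":1},
    {"tx":0,"ty":0,"tz":0.01,"rx":0,"ry":0,"rz":0,"gripper":1},
    {"tx":0,"ty":0,"tz":0.01,"rx":0,"ry":0,"rz":0,"gripper":1},
    {"tx":0,"ty":0,"tz":0,"rx":0,"ry":0,"rz":0,"gripper":1},
  ],
)

```text
time_s: 33.92
ee_pos: [472.0, 203.9, 73.4]
ee_rot: [-179.9, 0.0, 105.1]
force: [0.6, 0.5, -0.6]
gripper_width: 23.8
gripper_force: 50.0
```

send_rows(
  motion=[
    {"tx":0,"ty":0,"tz":0.01,"rx":0,"ry":0,"rz":0,"gripper":1},
    {"tx":0,"ty":0,"tz":0.01,"rx":0,"ry":0,"rz":0,"gripper":1},
    {"tx":0,"ty":0,"tz":0.008,"rx":0,"ry":0,"rz":0,"gripper":1},
    {"tx":0,"ty":0,"tz":0.004,"rx":0,"ry":0,"rz":0,"gripper":1},
    {"tx":0,"ty":0,"tz":0,"rx":0,"ry":0,"rz":0,"gripper":1},
    {"tx":0,"ty":0,"tz":0,"rx":0,"ry":0,"rz":0,"gripper":1},
  ],
)

```text
time_s: 34.67
ee_pos: [472.6, 204.1, 58.1]
ee_rot: [180.0, -0.0, 105.1]
force: [-0.0, -0.4, -0.9]
gripper_width: 23.8
gripper_force: 50.0
```

Nearly home (33 mm down) with no side force. Lower the last 2 mm until the collar touches, then open and withdraw.

send_rows(
  motion=[
    {"tx":0,"ty":0,"tz":0.002,"rx":0,"ry":0,"rz":0,"gripper":1},
    {"tx":0,"ty":0,"tz":0.002,"rx":0,"ry":0,"rz":0,"gripper":1},
    {"tx":0,"ty":0,"tz":0.001,"rx":0,"ry":0,"rz":0,"gripper":1},
    {"tx":0,"ty":0,"tz":0,"rx":0,"ry":0,"rz":0,"gripper":1},
  ],
)

```text
time_s: 35.17
ee_pos: [472.5, 204.1, 55.9]
ee_rot: [180.0, -0.0, 105.1]
force: [-1.1, 0.5, 4.3]
gripper_width: 23.9
gripper_force: 50.0
```

send_rows(
  grip_force=3,
  motion=[
    {"tx":0,"ty":0,"tz":0,"rx":0,"ry":0,"rz":0,"gripper":0.4},
    {"tx":0,"ty":0,"tz":0,"rx":0,"ry":0,"rz":0,"gripper":0.4},
    {"tx":0,"ty":0,"tz":0,"rx":0,"ry":0,"rz":0,"gripper":-1},
    {"tx":0,"ty":0,"tz":0,"rx":0,"ry":0,"rz":0,"gripper":-1},
    {"tx":0,"ty":0,"tz":0,"rx":0,"ry":0,"rz":0,"gripper":-1},
    {"tx":0,"ty":0,"tz":0,"rx":0,"ry":0,"rz":0,"gripper":-1},
    {"tx":0,"ty":0,"tz":0,"rx":0,"ry":0,"rz":0,"gripper":-1},
    {"tx":0,"ty":0,"tz":0,"rx":0,"ry":0,"rz":0,"gripper":-1},
  ],
)

```text
time_s: 36.17
ee_pos: [472.4, 204.1, 55.5]
ee_rot: [180.0, -0.0, 105.1]
force: [-0.2, 0.6, 0.7]
gripper_width: 84.7
gripper_force: 0.0
```

send_rows(
  motion=[
    {"tx":0,"ty":0,"tz":-0.02,"rx":0,"ry":0,"rz":0,"gripper":-1},
    {"tx":0,"ty":0,"tz":-0.06,"rx":0,"ry":0,"rz":0,"gripper":-1},
    {"tx":0,"ty":0,"tz":-0.1,"rx":0,"ry":0,"rz":0,"gripper":-1},
    {"tx":0,"ty":0,"tz":-0.1,"rx":0,"ry":0,"rz":0,"gripper":-1},
    {"tx":0,"ty":0,"tz":-0.1,"rx":0,"ry":0,"rz":0,"gripper":-1},
    {"tx":0,"ty":0,"tz":0,"rx":0,"ry":0,"rz":0,"gripper":-1},
    {"tx":0,"ty":0,"tz":0,"rx":0,"ry":0,"rz":0,"gripper":-1},
  ],
)

```text
time_s: 37.05
ee_pos: [471.9, 203.8, 245.3]
ee_rot: [-180.0, 0.0, 105.1]
force: [0.7, 0.3, -0.8]
gripper_width: 91.4
gripper_force: 0.0
```

```bash
python3 - <<'E'
from h import *
print(env.state()['ee_pos'])
save(cam('side'),'s5');save(cam('wrist'),'w5')
a=np.load('pics/side0.npz')['frame'].astype(int);b=np.load('pics/s5.npz')['frame'].astype(int)
# key region compare: dark handle mask (brown-dark)
for f in (a,b):
    r=f[145:175,240:272]; m=(r.sum(2)<190)&(r[...,0]>r[...,2]); ys,xs=np.nonzero(m)
    g=(abs(r[...,0]-r[...,2])<25)&(r.sum(2)>250); gy,gx=np.nonzero(g)
    print('handle',xs.min()+240,xs.max()+240,ys.min()+145,ys.max()+145,xs.mean()+240,ys.mean()+145,m.sum(),'collar',gx.mean()+240 if g.any() else None,gy.mean()+145 if g.any() else None,g.sum())
E
```

```text
[471.89105101 203.84682038 245.26258393]
handle 240 271 145 169 252.993762993763 154.48232848232848 481 collar 255.63636363636363 170.0 11
handle 240 271 145 169 253.04008016032066 154.35871743486973 499 collar 255.85714285714286 169.85714285714286 14
```

```bash
python3 -c "
from h import *
print(env.job_done())"
```

```text
the job is handed in; nothing more can be done
None
```

I handed the job in at about 37 s. The pressure plate is closed on the board with the wheel stalled tight at about 11 N, the highest push I read. The key is back home in its holder: the collar touched at its original height and the side view matches the start. The hand-in call gave no verdict.

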